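# Hold the sketch-box lid at the painting angle

## Robot

A 7-joint arm with a two-finger parallel gripper is mounted at the origin on the work surface. World frame = base frame: x ahead of the robot, y to its left, z up, the work surface at z = 0. Lengths are in m, angles in degrees, forces in N, time in s.
With the tool pointing down it reaches from about 0.425 to 0.875 m from the base axis. Payload 4.7 kg.
Tool frame: the origin (TCP) lies at the very end of the fingers, on their centre line; the grasp point (between the pads) lies 19 mm behind it; z points along the fingers, y is the line along which they close (so a half turn about z gives the same grasp; the last joint's range is limited). The gripper opens to 87 mm and grips with 3 to 60 N. Pads are 19 mm wide; open, the fingers measure 117 mm over their backs; the gripper's body (75 mm by 190 mm) begins 51 mm behind the grasp point.
Start: joints at [-72.932, 18.392, -4.016, 83.108, 1.295, 78.541, -3.26], TCP at [0.182, 0.624, 0.223] pointing down, gripper open.
Joint ranges: [-163.93, 163.93], [-17.29, 119.83], [-79.2, 71.16], [3.27, 140.29], [-89.18, 269.18], [5.43, 117.66], [-154.24, 154.24]. Speed limits (degrees/s): [147.25, 147.25, 180, 180, 180, 180, 180].

## Interface

Orientations are given as [roll, pitch, yaw] about the fixed x, y, z axes, in that order (R = Rz(yaw) Ry(pitch) Rx(roll)).
In Python, from cell import telemetry, cams, env gives the robot as it stands.
- The arm moves only by the tool arm_command, never from a script. Its argument "series" is text: rows parted by semicolons, each of 5 numbers parted by spaces: the shift along the tool's x, y, z in mm, then the turn about the tool's z in rad, then the closure in counts, from 0 (fully open) to 255 (shut). A call has 1 to 20 rows; each row shifts and turns the commanded pose from where the row before left it, along the tool's axes as they then stand; what a row does not reach is not made up. A row lasts 1/12 s, in which the tool goes at most 41.7 mm and 7.16 degrees, less where a joint would pass 70% of its speed; a pose out of reach is approached as far as the arm can. A call is refused whole if a number of a shift passes 41.7 or a number of a turn 0.125, either way. A call with a gripper value outside its range is refused whole. The fingers move at their own pace and stop on an object; "squeeze" is the grip in N (left out, the last holds). Time passes only in rows, so rows that do not move let the fingers close. It gives the time, the measured TCP pose, the force, the opening and the grip force at its end, in the units of the state.
- telemetry.get_obs(): the state, without advancing time (a new reading comes with each control period).
- cams.read_camera(name): name is "scene" or "top" or "wrist"; returns the picture (420x560x3 uint8, blue, green, red); there is no depth.
- cams.calibration(name): a dict with "K" (3x3 intrinsics, pixels), "dist" ([k1, k2, p1, p2, k3] as OpenCV has them; the pictures are not rectified), "origin" and "rotation" of the camera in the world; the wrist camera has in their place "hand_eye" (4x4, takes a point from camera to tool coordinates, whose origin is the TCP and whose axes are the flange's). Camera axes: x right, y down, z forward; pixel columns grow to the right and rows downward; lengths in m; the calibration is good to about 2 mm. A picture is of the moment at which its call begins: read the wrist's pose just before it. calibration takes no time and is no camera call.
- env.sign_off(): hands the job in; it is judged then, once.
The state is a dict: "time_s": time; "qpos": joint angles; "joint_velocities": joint speeds; "effort": joint torques, N m; "tool_pos": TCP position; "tool_rot": TCP orientation; "force": force on the tool from outside, world axes, zero at the start; "wrist_torque": the same for the moment, N m; "grip_width": finger opening in m; "grasp_force": force on a finger pad.
Only numpy, scipy, OpenCV 4.12 (cv2) and the standard library are available. Lean on these libraries where they do the work, as an engineer would, in place of code of your own. Each camera call takes 0.05 s, during which the arm holds its last target. There are 200 camera calls.

## Task

Turn the wooden turn-button on the rim of the painter's sketch box a quarter turn, so that it lies along the rim clear of the lid; then lift the lid against its sprung hinges until the stud with the wing nut on its side lines up with the index clip on the brass quadrant, and keep holding it there so that I can tighten the wing nut. Finish while still holding: the lid still at the clip's mark, carried by the gripper's fingers and not propped on anything. Do not shift the index clip, and leave the other things on the table where they are.

Things in the scene. Friction and masses are not known exactly. Their poses are not given: they have to be found in the camera images.
- sketch_box: Flat box of light wood, 220 (x) x 280 (y) x 70 mm high, fixed to the table. Origin: centre of its underside. Its back, with the lid's hinges, is on its -x side (nearest the robot); its front is on its +x side, where a 22 mm wide rim runs along y, its top 70 mm above the table, level with the lid's top. The lid fills the rest of the top behind the rim, 2 mm from it. z is up.
- lid_hinge (a point): Middle of the lid's hinge axis, on the box: 110 mm behind the box's origin (at x = -110 mm in the box frame), 62 mm above the table. The hinge axis is the box's y axis. Two sprung hinges pull the lid shut.
- lid (a joint): Opening angle of the lid in rad: 0 shut; it grows as the front edge rises and the lid swings up and back towards the box's -x side; 1.4 at most. The lid is a light-wood panel, 196 (x) x 280 (y) x 10 mm, about 0.4 kg, hinged at its back edge. Springs and weight pull it shut and it snaps down when let go: holding it by the handle takes about 5 N when shut and 7 N at 1 rad. The turn-button blocks it until turned clear.
- lid_handle (a point): Middle of the bar of the steel bow handle on top of the lid: a round bar 10 mm thick, along the box's y, 90 mm between its two posts (80 mm free), its middle 32 mm above the lid's top face. With the lid shut it lies 145 mm in front of and 40 mm above the hinge axis, and it swings with the lid. The bar is round, so it can turn between the fingers.
- turn_button (a joint): Angle in rad of the dark wooden turn-button, which pivots about a vertical screw at its middle: 0 when it points along the box's x, across the rim and over the lid's front edge (locked); positive counter-clockwise seen from above. It turns either way to +-1.65; at +-1.57 it lies along the rim, and beyond about +-1.25 it is clear of the lid. It stays where it is left.
- button_centre (a point): Middle of the turn-button, half-way up it: a bar 52 long with round ends, 14 wide and 16 mm high, its underside 1.5 mm above the rim, on the middle of the rim's width and length (99 mm in front of the box's origin, 79.5 mm above the table).
- index_clip (a joint): Place of the index clip on the quadrant, as an angle in rad about the lid's hinge axis: the lid is level with the mark when joint lid has this value. Stiff; not to be moved.
- clip_mark (a point): The mark: the point of the quadrant's slot that the clip's point shows. The quadrant is a slotted brass arc of 120 mm radius about the hinge axis, standing on the outside of the box's -y side (145 mm from the middle), 13 mm wide and 3 mm thick; the clip is a dark steel piece, about 16 x 11 x 8 mm with a short round stem, on its outer edge.
- stud (a point): The brass stud with the wing nut on the lid's -y side, 120 mm from the hinge axis, running in the quadrant's slot. It moves with the lid and coincides with clip_mark when the lid is at the marked angle.
- medium_bottle: Bystander: amber glass bottle with a black cap, 52 mm across, 115 mm high, standing. Origin: centre of its underside.
- tin_dipper: Bystander: small open aluminium cup, 64 mm across, 34 mm high. Origin: centre of its underside.
- paint_tube: Bystander: white paint tube lying down, about 120 x 32 x 20 mm. Origin: on its underside, at its middle.
- palette_knife: Bystander: palette knife lying flat, 220 mm long, handle 15 mm thick. Origin: on its underside at the front end of the handle.

How it is judged:
By the outcome, as a careful person would: the job done as asked, in the order asked, and still so for the second after the job is handed in, while the arm keeps its last pose, push and grip.
It also fails if it takes over 56 s, if anything falls off the work surface, if the arm or the gripper's body presses on something with over 40 N, if the wrist force passes 120 N, or if a joint passes its speed limit or range.

## Working session

There is one attempt and no reset: what is moved stays moved. The work goes in short steps, Python scripts to look and compute and a tool call to move; the robot and the scene stay as the last step left them, time stands still between calls to the robot, and variables do not carry over. Pictures are saved under pics/ and viewed, at most 10 in all, crops included, and the job is handed in when it is done.

Besides the shell and the picture viewer there is one more tool, called after "Emit:" by a JSON object that holds its "method" and its "body". arm_command: Moves the arm, as the interface text tells. Its arguments: {"type":"object","properties":{"series":{"type":"string"},"squeeze":{"type":"number"}},"required":["series"]}

```bash
mkdir -p pics; ls
python3 - <<'E'
from cell import telemetry, cams, env
import cv2
o=telemetry.get_obs();print({k:o[k] for k in ('time_s','tool_pos','tool_rot','force','grip_width')})
for n in ('scene','top'):
    cv2.imwrite(f'pics/{n}0.png',cams.read_camera(n)); c=cams.calibration(n); print(n,c)
print(cams.calibration('wrist'))
E
```

```text
pics
{'time_s': 0.0, 'tool_pos': array([0.18188156, 0.6234567 , 0.22145283]), 'tool_rot': array([-1.79890071e+02,  4.78639176e-03,  1.63742234e+02]), 'force': array([ 0.61076925, -0.53273849,  0.10678124]), 'grip_width': 0.08706984049406197}
scene {'K': array([[434.88798992,   0.        , 281.18945687],
       [  0.        , 434.88798992, 206.82570583],
       [  0.        ,   0.        ,   1.        ]]), 'dist': array([-0.11610462,  0.        ,  0.        ,  0.        ,  0.        ]), 'origin': array([ 0.99720379, -0.70168399,  0.66634224]), 'rotation': array([-125.5911001 ,   -0.44917832,   31.99416726])}
top {'K': array([[444.14021977,   0.        , 281.06115292],
       [  0.        , 444.14021977, 203.02161568],
       [  0.        ,   0.        ,   1.        ]]), 'dist': array([-0.06769051,  0.        ,  0.        ,  0.        ,  0.        ]), 'origin': array([ 0.52065559, -0.01976094,  1.09538979]), 'rotation': array([-178.3422681 ,    1.32699455,  -88.38942989])}
{'K': array([[306.60105487,   0.        , 285.06724014],
       [  0.        , 306.60105487, 207.12217134],
       [  0.        ,   0.        ,   1.        ]]), 'dist': array([0.0061631, 0.       , 0.       , 0.       , 0.       ]), 'hand_eye': array([[-8.88347233e-04, -9.59120952e-01, -2.82995071e-01,
         7.73130856e-02],
       [ 9.99999544e-01, -7.52610405e-04, -5.88358019e-04,
         5.32417253e-04],
       [ 3.51321469e-04, -2.82995464e-01,  9.59121183e-01,
        -1.60807347e-01],
       [ 0.00000000e+00,  0.00000000e+00,  0.00000000e+00,
         1.00000000e+00]])}
```

View pics/scene0.png

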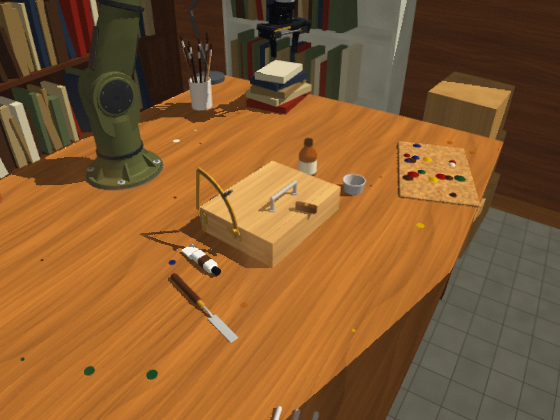

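View pics/top0.png

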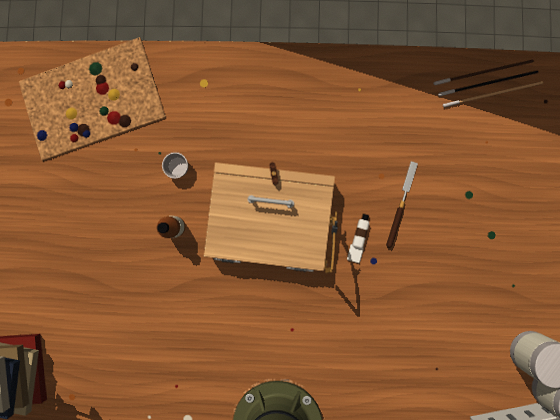

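The top view shows the box at about (205-335, 163-271), the button at (274,173) and the handle bar from (250,200) to (293,205). The scene view shows the quadrant arc from (200,170) to (238,232). I'll enlarge both.

Run:
```python
import cv2
t=cv2.imread('pics/top0.png')[150:285,195:350]; cv2.imwrite('pics/topc.png',cv2.resize(t,None,fx=4.4,fy=4.4,interpolation=cv2.INTER_CUBIC))
t=cv2.imread('pics/scene0.png')[155:245,185:285]; cv2.imwrite('pics/scec.png',cv2.resize(t,None,fx=6,fy=6,interpolation=cv2.INTER_CUBIC))
```

```text
(no output)
```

View pics/topc.png

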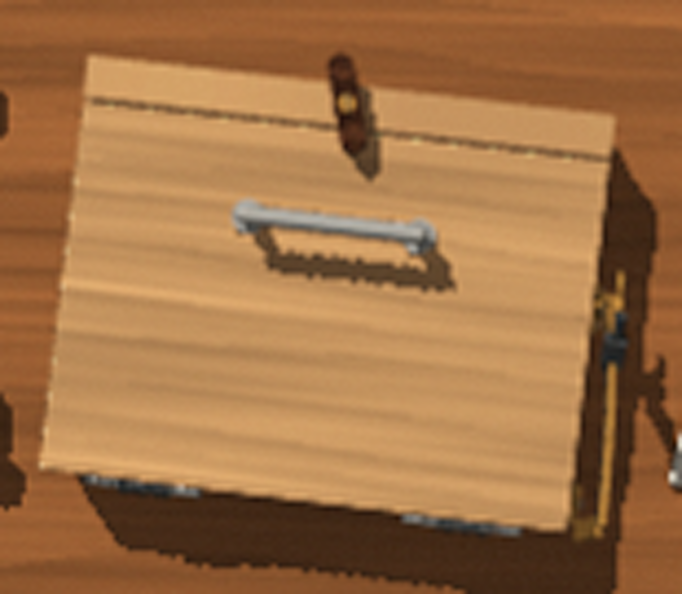

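View pics/scec.png

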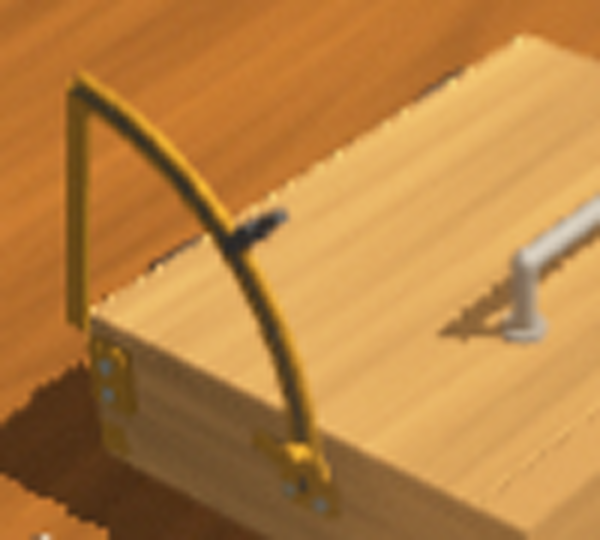

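Top crop: box corners at (87,56), (614,116), (40,468) and (572,531), handle posts at (245,214) and (422,236), and the button from (342,60) to (354,150), so it already sits slightly counter-clockwise. Scene crop: the clip meets the slot at about (233,247), and the stud is near (300,458).

```bash
cat > h.py <<'E'
import numpy as np, cv2
from scipy.spatial.transform import Rotation as R
from scipy.optimize import least_squares
from cell import telemetry, cams, env
def rot(r): return R.from_euler('xyz',r,degrees=True)
def proj(n,P,tool=None):
    c=cams.calibration(n)
    if n=='wrist':
        T=np.eye(4);T[:3,:3]=rot(tool[1]).as_matrix();T[:3,3]=tool[0];T=T@c['hand_eye'];Rm,o=T[:3,:3],T[:3,3]
    else: Rm,o=rot(c['rotation']).as_matrix(),c['origin']
    return cv2.projectPoints(((np.atleast_2d(P)-o)@Rm)[:,None],np.zeros(3),np.zeros(3),c['K'],np.array(c['dist']))[0][:,0]
def W(b,P):  # box->world
    return R.from_euler('z',b[2]).apply(np.atleast_2d(P))+[b[0],b[1],0]
def hand(phi): # handle in box frame
    return np.array([-.110+.145*np.cos(phi)-.040*np.sin(phi),0,.062+.145*np.sin(phi)+.040*np.cos(phi)])
def mark(phi): return np.array([-.110+.12*np.cos(phi),-.145,.062+.12*np.sin(phi)])
E
python3 - <<'E'
from h import *
tp=np.array([(87,56),(614,116),(40,468),(572,531),(245,214),(422,236),(345,103)])/4.4+[195,150]-.4
TP=np.array([(.11,.14,.07),(.11,-.14,.07),(-.11,.14,.07),(-.11,-.14,.07),(.035,.045,.102),(.035,-.045,.102),(.099,0,.0875)])
sp=np.array([(92,318),(528,535)])/6+[185,155]-.4
SP=np.array([(-.11,-.14,.07),(.11,-.14,.07)])
f=lambda b:np.r_[(proj('top',W(b,TP))-tp).ravel(),(proj('scene',W(b,SP))-sp).ravel()]
s=least_squares(f,[.5,0,-.1],loss='soft_l1');b=s.x;print(b,np.degrees(b[2]));print(f(b).reshape(-1,2).round(1))
ph=np.linspace(-.1,1.4,16)
for p,q in zip(ph,(proj('scene',W(b,[mark(a) for a in ph]))-[185,155]+.4)*6): print(round(p,2),q.round(0), end=' ')
print()
for p,q in zip(ph,(proj('top',W(b,[mark(a) for a in ph]))-[195,150]+.4)*4.4): print(round(p,2),q.round(0), end=' ')
be=(np.array([(342,60),(352,147)]))
q=(proj('top',W(b,[(.125,0,.0875),(.073,0,.0875)]))-[195,150]+.4)*4.4;print(q)
print(W(b,[(.099,0,.08),hand(0)]))
np.save('b.npy',b)
E
```

```text
[ 0.51871592  0.03199936 -0.08408764] -4.817866748576419
[[ 0.2  0.1]
 [ 0.3 -0.4]
 [-0.   0.5]
 [-0.6  0.1]
 [-0.2  0.1]
 [-0.6 -0.4]
 [ 0.4 -0.1]
 [-0.9 -0.4]
 [ 0.2  0.5]]
-0.1 [308. 479.] 0.0 [307. 454.] 0.1 [305. 428.] 0.2 [299. 401.] 0.3 [291. 372.] 0.4 [281. 343.] 0.5 [268. 314.] 0.6 [254. 285.] 0.7 [237. 256.] 0.8 [219. 228.] 0.9 [199. 201.] 1.0 [177. 175.] 1.1 [155. 152.] 1.2 [132. 131.] 1.3 [109. 112.] 1.4 [86. 95.] 
-0.1 [601. 305.] 0.0 [603. 304.] 0.1 [605. 306.] 0.2 [606. 309.] 0.3 [608. 315.] 0.4 [609. 324.] 0.5 [610. 334.] 0.6 [611. 348.] 0.7 [611. 363.] 0.8 [611. 380.] 0.9 [610. 400.] 1.0 [609. 421.] 1.1 [608. 444.] 1.2 [606. 468.] 1.3 [604. 493.] 1.4 [602. 518.] [[352.5368246   52.61213771]
 [341.22963649 152.18573027]]
[[0.61736612 0.02368449 0.08      ]
 [0.55359225 0.02905976 0.102     ]]
```

Box pose: x 0.519, y 0.032, yaw -4.8°. The button is at about +0.24 rad, and the clip at about 0.73 rad, which I'll refine with the wrist camera. Moving above the button now.

Emit:
{"method": "arm_command", "body": {"series": "-15 -11 0 0 0;-29 -22.5 0 0 0;-29 -22.5 0 0 0;-29 -22.5 0 0 0;-29 -22.5 0 0 0;-29 -22.5 0 0 0;-29 -22.5 0 0 0;-29 -22.5 0 0 0;-29 -22.5 0 0 0;-29 -22.5 0 0 0;-29 -22.5 0 0 0;-29 -22.5 0 0 0;-29 -22.5 0 0 0;-29 -22.5 0 0 0;-29 -22.5 0 0 0;-29 -22.5 0 0 0;-29 -22.5 0 0 0;-29 -22.5 0 0 0;-29 -22.5 0 0 0;-29 -22.5 0 0 0", "squeeze": 25}}

```text
time_s: 1.77
tool_pos: [0.6031, 0.0431, 0.2222]
tool_rot: [-180.0, -0.0, 163.8]
force: [0.8, 0.5, 0.2]
grip_width: 0.0866
grasp_force: 0.0
```

Emit:
{"method": "arm_command", "body": {"series": "-15 -11 0 0.06 0;-10 -8 0 0.12 0;0 0 0 0.12 0;0 0 0 0.12 0;0 0 0 0.12 0;0 0 0 0.12 0;0 0 0 0.12 0;0 0 0 0.12 0;0 0 0 0.12 0;0 0 0 0.12 0;0 0 0 0.12 0;0 0 0 0.12 0;0 0 0 0.12 0;0 0 0 0.12 0;0 0 0 0.12 0;0 0 0 0.12 0;0 0 0 0.12 0;0 0 0 0.12 0;0 0 0 0.12 0;0 0 0 0.12 0"}}

```text
time_s: 3.43
tool_pos: [0.6203, 0.0191, 0.2221]
tool_rot: [-180.0, 0.0, 29.3]
force: [-0.2, 0.0, 0.8]
grip_width: 0.0872
grasp_force: 0.0
```

Emit:
{"method": "arm_command", "body": {"series": "0 0 0 0.12 0;0 0 0 0.12 0;0 0 0 0.12 0;0 0 0 0.06 0;0 0 0 0 0;0 0 0 0 0"}}

```text
time_s: 3.93
tool_pos: [0.6204, 0.0191, 0.2222]
tool_rot: [180.0, 0.0, 5.7]
force: [-0.5, 0.0, -0.9]
grip_width: 0.0872
grasp_force: 0.0
```

Run:
```python
from h import *
o=telemetry.get_obs();t=(o['tool_pos'],o['tool_rot']);print(o['time_s'],t,o['qpos'])
im=cams.read_camera('wrist');cv2.imwrite('pics/w1.png',im)
b=np.load('b.npy')
print(proj('wrist',W(b,[(.099,0,.0875),(.125,0,.0875),(.073,0,.0875),mark(.73),mark(0),hand(0)]),t))
d=W(b,[(.099,0,0)])[0]-t[0];print('err tool',rot(t[1]).inv().apply(d)*1000)
```

```text
3.9333 (array([0.62039525, 0.0191095 , 0.22215507]), array([1.79995609e+02, 4.17221558e-02, 5.72729632e+00])) [-44.68172362  19.79973096  51.29424018  89.16118868 -15.6305342
  78.6182457  -76.20300037]
[[280.50100397 201.00293699]
 [285.2484778  175.69395289]
 [275.97178881 225.14590677]
 [406.42071786 360.94493351]
 [388.102699   288.31133488]
 [269.03336985 264.86310097]]
err tool [ -2.39568451  -4.87146548 222.15650235]
```

View pics/w1.png

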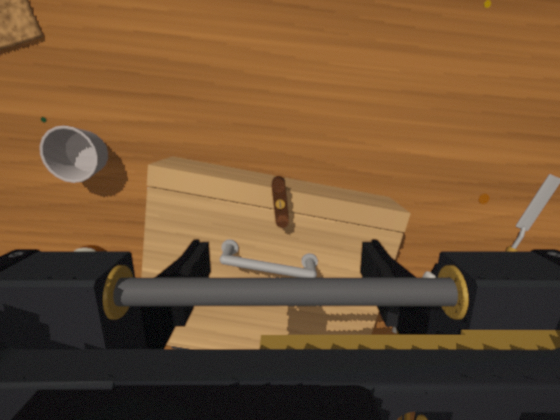

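The wrist view shows the button at (281,203), ends (279,181) and (283,225), so it lies about 15° counter-clockwise in the box frame. The prediction was within 2 px. Aligning and descending to grip.

Emit:
{"method": "arm_command", "body": {"series": "-3 -4.9 0 0 0;0 0 0 -0.087 0;0 0 15 0 0;0 0 25 0 0;0 0 25 0 0;0 0 25 0 0;0 0 25 0 0;0 0 17 0 0;0 0 10 0 0;0 0 5 0 0;0 0 0 0 0"}}

```text
time_s: 4.9
tool_pos: [0.6167, 0.0237, 0.075]
tool_rot: [-180.0, 0.1, 10.6]
force: [-0.7, 0.0, 0.2]
grip_width: 0.0869
grasp_force: 0.0
```

Emit:
{"method": "arm_command", "body": {"series": "0 0 0 0 200;0 0 0 0 240;0 0 0 0 240;0 0 0 0 240;0 0 0 0 240;0 0 0 0 240;0 0 0 0 240;0 0 0 0 240"}}

```text
time_s: 5.57
tool_pos: [0.6172, 0.0235, 0.0756]
tool_rot: [-180.0, -0.0, 10.6]
force: [0.2, -0.6, -0.0]
grip_width: 0.0418
grasp_force: 0.0
```

Emit:
{"method": "arm_command", "body": {"series": "0 0 0 0 240;0 0 0 0 240;0 0 0 0 240;0 0 0 0 240;0 0 0 0 240;0 0 0 0 240;0 0 0 0 240;0 0 0 0 240"}}

```text
time_s: 6.23
tool_pos: [0.6171, 0.0243, 0.0755]
tool_rot: [-179.9, 0.0, 10.6]
force: [-0.9, 3.3, 0.7]
grip_width: 0.0135
grasp_force: 25.0
```

Emit:
{"method": "arm_command", "body": {"series": "0 0 0 -0.06 240;0 0 0 -0.1 240;0 0 0 -0.1 240;0 0 0 -0.1 240;0 0 0 -0.1 240;0 0 0 -0.1 240;0 0 0 -0.1 240;0 0 0 -0.1 240;0 0 0 -0.1 240;0 0 0 -0.1 240;0 0 0 -0.1 240;0 0 0 -0.1 240;0 0 0 -0.1 240;0 0 0 -0.04 240;0 0 0 0 240;0 0 0 0 240"}}

```text
time_s: 7.57
tool_pos: [0.6143, 0.0269, 0.0755]
tool_rot: [-179.6, -0.2, 85.2]
force: [-9.0, 6.6, 7.4]
grip_width: 0.0137
grasp_force: 25.0
```

Emit:
{"method": "arm_command", "body": {"series": "0 0 0 0 160;0 0 0 0 160;0 0 0 0 160;0 0 0 0 160;0 0 0 0 160;0 0 -8 0 160;0 0 -20 0 160;0 0 -30 0 160;0 0 -30 0 160;0 0 -30 0 160;0 0 -20 0 100;0 0 -8 0 100;0 0 0 0 100"}}

```text
time_s: 8.65
tool_pos: [0.6186, 0.0232, 0.2243]
tool_rot: [179.7, -0.1, 85.1]
force: [-0.2, -0.3, -1.0]
grip_width: 0.0452
grasp_force: 0.0
```

Run:
```python
from h import *
o=telemetry.get_obs();t=(o['tool_pos'],o['tool_rot']);print(o['time_s'],t,o['qpos'],o['force'],o['grip_width'])
w=cams.read_camera('wrist');tp=cams.read_camera('top')
cv2.imwrite('pics/w2raw.png',w);cv2.imwrite('pics/top2raw.png',tp)
cv2.imwrite('pics/w2.png',np.hstack([cv2.resize(w,(560,420)),cv2.resize(tp[150:220,220:260+60][:,:],None,fx=2.4,fy=6,interpolation=2)]))
b=np.load('b.npy')
print(proj('wrist',W(b,[(.099,0,.0875),hand(0)]),t))
d=W(b,[hand(0)])[0]-t[0];print('err tool',rot(t[1]).inv().apply(d)*1000)
```

```text
8.65 (array([0.61859896, 0.0231817 , 0.22426879]), array([ 1.79735498e+02, -6.90833496e-02,  8.50516935e+01])) [-32.49786496  15.81542478  34.07637877  89.12279384  -9.04651552
  77.55265501  -2.46472269] [-0.18340332 -0.26353614 -0.98565344] 0.045157428874899416
[[282.72925423 197.61549482]
 [215.75602335 201.72736986]]
err tool [ 1.01450549e-01 -6.58351961e+01  1.21966382e+02]
```

View pics/w2.png

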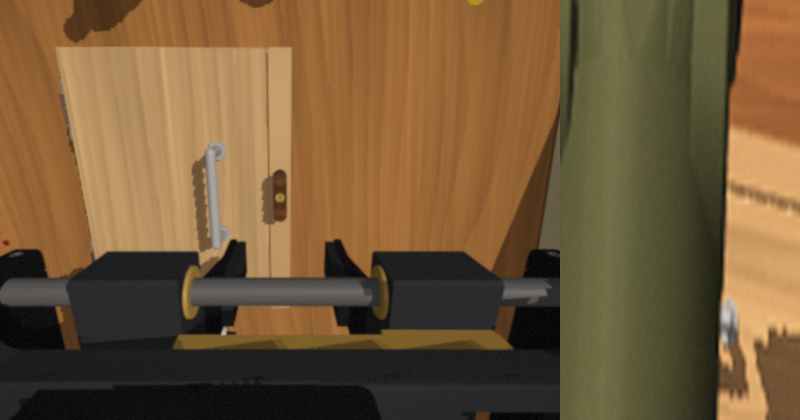

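The button lies along the rim at (280,196), with its ends vertically in line. The handle bar runs (211,150)-(217,247), within 2 px of the prediction. Next is the handle grasp.

Emit:
{"method": "arm_command", "body": {"series": "0 -15 0 0 110;0 -25 0 0 110;0 -20 10 0 110;0 -7 25 0 110;0 0 25 0 110;0 0 25 0 110;0 0 25 0 110;0 0 15 0 110;0 0 8 0 110;0 0 4 0 110;0 0 0 0 110", "squeeze": 40}}

```text
time_s: 9.67
tool_pos: [0.5495, 0.029, 0.0832]
tool_rot: [-179.9, 0.1, 85.1]
force: [0.1, -0.2, -0.6]
grip_width: 0.0496
grasp_force: 0.0
```

Emit:
{"method": "arm_command", "body": {"series": "0 0 0 0 255;0 0 0 0 255;0 0 0 0 255;0 0 0 0 255;0 0 0 0 255;0 0 0 0 255;0 0 0 0 255;0 0 0 0 255;0 0 0 0 255;0 0 0 0 255"}}

```text
time_s: 10.5
tool_pos: [0.5503, 0.0293, 0.0847]
tool_rot: [-180.0, -0.0, 85.1]
force: [-1.1, -0.4, 2.0]
grip_width: 0.0083
grasp_force: 40.0
```

Run:
```python
from h import *
b=np.load('b.npy')
for p in (.6,.65,.7,.75,.8):
    P=W(b,[[-.11+r*np.cos(p),-.145,.062+r*np.sin(p)] for r in (.12,.1265,.145)])
    print(p,((proj('scene',P)-[185,155]+.4)*6).round(0).tolist(),((proj('top',P)-[195,150]+.4)*4.4).round(0).tolist())
c=cv2.imread('pics/scene0.png')[180:210,205:240]; cv2.imwrite('pics/clip.png',cv2.resize(c,None,fx=18,fy=18,interpolation=cv2.INTER_CUBIC))
o=telemetry.get_obs();print(o['tool_pos'],o['force'],o['grip_width'],o['grasp_force'])
h0=W(b,[hand(0)])[0]
for p in (.1,.2,.3,.4,.5,.6,.65,.7,.75): print(p,((hand(p)-hand(0))*1000).round(1))
```

```text
0.6 [[254.0, 285.0], [264.0, 281.0], [294.0, 272.0]] [[611.0, 348.0], [612.0, 337.0], [618.0, 306.0]]
0.65 [[246.0, 270.0], [256.0, 266.0], [284.0, 254.0]] [[611.0, 355.0], [613.0, 345.0], [618.0, 315.0]]
0.7 [[237.0, 256.0], [247.0, 251.0], [274.0, 236.0]] [[611.0, 363.0], [613.0, 353.0], [618.0, 325.0]]
0.75 [[228.0, 241.0], [237.0, 236.0], [263.0, 219.0]] [[611.0, 371.0], [613.0, 362.0], [618.0, 335.0]]
0.8 [[219.0, 228.0], [227.0, 221.0], [251.0, 202.0]] [[611.0, 380.0], [613.0, 372.0], [618.0, 346.0]]
[0.55028954 0.02933637 0.08465643] [-1.13149298 -0.36639726  2.03937966] 0.008292004445597441 40.00051438808441
0.1 [-4.7  0.  14.3]
0.2 [-10.8   0.   28. ]
0.3 [-18.3   0.   41.1]
0.4 [-27.    0.   53.3]
0.5 [-36.9   0.   64.6]
0.6 [-47.9   0.   74.9]
0.65 [-53.8   0.   79.6]
0.7 [-59.9   0.   84. ]
0.75 [-66.2   0.   88.1]
```

View pics/clip.png

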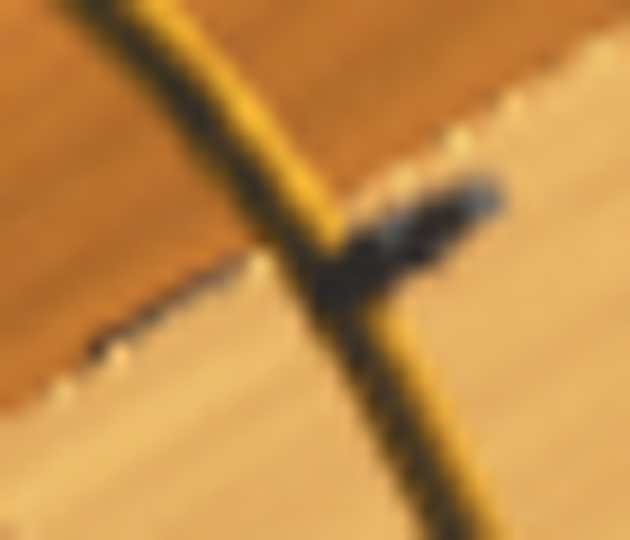

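The clip's centre line runs (490,190) to (335,285) in this crop, which matches the predicted radial line at about 0.735 rad. The bar is gripped at 40 N. Lifting along the arc to 0.7 rad, then looking.

Emit:
{"method": "arm_command", "body": {"series": "0 -1.0 -3.6 0 255;0 -1.3 -3.6 0 255;0 -2.4 -7.1 0 255;0 -3 -6.9 0 255;0 -3.1 -6.8 0 255;0 -3.7 -6.6 0 255;0 -3.8 -6.5 0 255;0 -4.3 -6.1 0 255;0 -4.4 -6.1 0 255;0 -4.9 -5.7 0 255;0 -5 -5.6 0 255;0 -5.4 -5.2 0 255;0 -5.6 -5.1 0 255;0 -5.9 -4.6 0 255;0 -6.1 -4.5 0 255;0 0 0 0 255;0 0 0 0 255;0 0 0 0 255"}}

```text
time_s: 12.0
tool_pos: [0.4928, 0.0344, 0.1705]
tool_rot: [179.7, -0.1, 85.1]
force: [6.8, 0.8, -3.2]
grip_width: 0.0086
grasp_force: 40.0
```

```bash
cat > look.py <<'E'
from h import *
import sys
b=np.load('b.npy')
o=telemetry.get_obs();print(o['time_s'],o['tool_pos'],o['tool_rot'],o['force'],o['grip_width'],o['grasp_force'])
d=R.from_euler('z',b[2]).inv().apply(o['tool_pos']-[0.5503,0.0293,0.0847])
f=lambda p:(hand(p[0])-hand(0)-d)[[0,2]]
s=least_squares(f,[.5]);print('phi from tcp',s.x,'resid mm',s.fun*1000)
im=cams.read_camera('scene');cv2.imwrite('pics/s_raw.png',im)
cv2.imwrite('pics/%s.png'%sys.argv[1],np.hstack([cv2.resize(im[140:240,180:330],(450,300)),cv2.resize(im[180:210,205:240],(350,300),interpolation=2)]))
E
python3 look.py s3
```

```text
12.0 [0.49278264 0.03440208 0.17046421] [ 1.79666419e+02 -9.52792764e-02  8.50673527e+01] [ 6.81383183  0.82309902 -3.23065116] 0.008607462243223087 40.00257611274719
phi from tcp [0.69506454] resid mm [-1.51295932 -2.18063463]
```

View pics/s3.png

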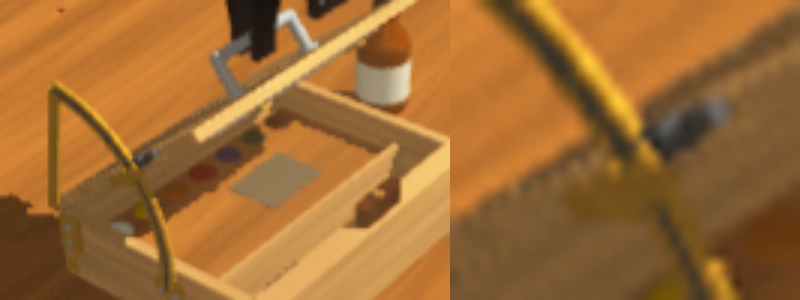

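The stud and wing nut are at about (225,197) in scene pixels, just below the clip, whose centre line meets the slot near (224,195). The arm reading gives 0.695 rad. Raising by 0.04 rad and checking closely.

Emit:
{"method": "arm_command", "body": {"series": "0 -1.2 -0.8 0 255;0 -1.3 -0.9 0 255;0 -1.3 -0.8 0 255;0 -1.2 -0.8 0 255;0 0 0 0 255;0 0 0 0 255;0 0 0 0 255"}}

```text
time_s: 12.63
tool_pos: [0.4881, 0.0348, 0.1738]
tool_rot: [179.6, -0.1, 85.1]
force: [7.6, 1.6, -3.6]
grip_width: 0.0086
grasp_force: 40.0
```

```bash
cp pics/s_raw.png pics/s695.png; python3 look.py s4
python3 - <<'E'
import cv2,numpy as np
f=lambda n:cv2.resize(cv2.imread(n)[182:207,208:240],None,fx=12.5,fy=12.5,interpolation=cv2.INTER_CUBIC)
cv2.imwrite('pics/s5.png',np.hstack([f('pics/s695.png'),f('pics/s_raw.png')]))
E
```

```text
12.6333 [0.48813176 0.03483251 0.17380733] [ 1.79637709e+02 -9.11308933e-02  8.50631337e+01] [ 7.62740391  1.55368046 -3.60445808] 0.008591898227306237 40.00245273113251
phi from tcp [0.73254614] resid mm [-1.53360042 -2.39747195]
```

View pics/s5.png

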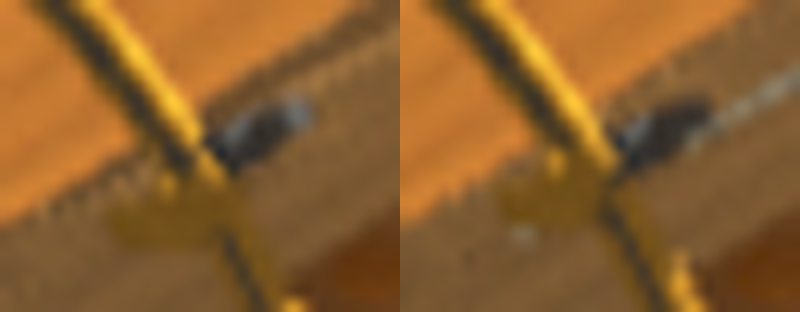

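Run:
```python
from h import *
b=np.load('b.npy')
g=lambda P:((proj('scene',W(b,P))-[208,182]+.46)*12.5).round(0).tolist()
for p in (.68,.70,.72,.74,.76,.78):
    m=mark(p);r=np.array([np.cos(p),0,np.sin(p)])
    print(p,'mark',g(m),'out8,16',g([m-[0,.008,0],m-[0,.016,0]]),'rad',g([m+.01*r,m+.03*r]), 'clip out y-3',g([m+.03*r-[0,.003,0]]))
```

```text
0.68 mark [[214.0, 208.0]] out8,16 [[183.0, 229.0], [150.0, 250.0]] rad [[245.0, 193.0], [309.0, 163.0]] clip out y-3 [[297.0, 171.0]]
0.7 mark [[207.0, 196.0]] out8,16 [[175.0, 217.0], [143.0, 238.0]] rad [[238.0, 180.0], [300.0, 148.0]] clip out y-3 [[288.0, 156.0]]
0.72 mark [[200.0, 184.0]] out8,16 [[168.0, 205.0], [135.0, 226.0]] rad [[229.0, 167.0], [290.0, 132.0]] clip out y-3 [[278.0, 140.0]]
0.74 mark [[192.0, 172.0]] out8,16 [[160.0, 193.0], [128.0, 214.0]] rad [[221.0, 154.0], [281.0, 117.0]] clip out y-3 [[269.0, 125.0]]
0.76 mark [[185.0, 161.0]] out8,16 [[153.0, 181.0], [120.0, 202.0]] rad [[213.0, 141.0], [271.0, 102.0]] clip out y-3 [[259.0, 110.0]]
0.78 mark [[177.0, 149.0]] out8,16 [[145.0, 170.0], [112.0, 191.0]] rad [[204.0, 129.0], [261.0, 87.0]] clip out y-3 [[249.0, 95.0]]
```

In the enlarged crop, the wing nut at (550,198) lies on the extended centre line of the clip, (620,155)-(705,105). In this view the stud axis and the clip's radial line coincide, so the stud is at the mark to within about 0.01 rad. The grip is steady at 40 N.

Emit:
{"method": "arm_command", "body": {"series": "0 -0.3 -0.2 0 255;0 0 0 0 255;0 0 0 0 255;0 0 0 0 255;0 0 0 0 255;0 0 0 0 255"}}

```text
time_s: 13.18
tool_pos: [0.4879, 0.0348, 0.174]
tool_rot: [179.6, -0.1, 85.1]
force: [6.6, 0.8, -3.9]
grip_width: 0.0085
grasp_force: 40.0
```

```bash
python3 -c "
from cell import env,telemetry
o=telemetry.get_obs();print(o['tool_pos'],o['force'],o['grasp_force']);print(env.sign_off())"
```

```text
[0.48785743 0.03483889 0.17396863] [ 6.61167364  0.81388809 -3.88329435] 40.00223636627197
the job is handed in; nothing more can be done
None
```

I turned the button along the rim and lifted the lid until its stud lined up with the clip's mark, at about 0.735 rad by my measurement; I handed the job in at about 13 s with the gripper still holding the lid by its handle at 40 N.

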